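# Clamp the rice sample in the moisture tester to the first click

## Robot

A 6-joint arm with a two-finger parallel gripper is mounted at the origin on the work surface. World frame = base frame: x ahead of the robot, y to its left, z up, the work surface at z = 0. Lengths are in m, angles in degrees, forces in N, time in s.
With the tool pointing down it reaches from about 0.3 to 0.75 m from the base axis. Payload 8.5 kg.
Tool frame: the origin (TCP) lies between the finger pads; the fingertips stand 14 mm ahead of it and the grasp point (between the pads) lies 5 mm behind it; x points along the fingers, y is the direction in which the jaws open and shut, and the axes are right-handed (so a half turn about x gives the same grasp; the last joint's range is limited). The gripper opens to 88 mm and grips with 3 to 60 N. Pads are 18 mm wide; open, the fingers measure 123 mm over their backs; the gripper's body (75 mm by 187 mm) begins 45 mm behind the grasp point.
Start: joints at [-79.544, 21.807, 74.336, -0, 83.858, -12.336], TCP at [0.213, -0.507, 0.253] pointing down, gripper open.
Joint ranges: [-178.18, 178.18], [-50.72, 133.34], [12.68, 142.11], [-81.47, 261.47], [9.98, 163.14], [-165.26, 165.26]. Speed limits (degrees/s): [136.94, 136.94, 180, 180, 180, 180].

## Interface

Orientations are given as [roll, pitch, yaw] about the fixed x, y, z axes, in that order (R = Rz(yaw) Ry(pitch) Rx(roll)).
In Python, from workcell import ctrl gives the robot as it stands. The module is installed in compiled form; this text tells all that it offers.
- The arm moves only by the tool send_rows, never from a script. Its argument "targets" is a list of rows, each a list of 4 numbers: the shift along the tool's x, y, z in cm, then the turn about the tool's x in degrees. A call has 1 to 10 rows; each row is the pose to reach, as a shift and turn from the pose measured when the call began, along the tool's axes at that moment; what a row does not reach only later rows make up. A row lasts 1/12 s, in which the tool goes at most 41.7 mm and 7.16 degrees, less where a joint would pass 70% of its speed; a pose out of reach is approached as far as the arm can. A call with a gripper value outside its range is refused whole. "gripper" is the closure, from 0 (fully open) to 1 (shut), set as the call begins (left out, the last holds). The fingers move at their own pace and stop on an object; "force" is the grip in N (left out, the last holds). Time passes only in rows, so rows that repeat a pose let the fingers close. It gives the time, the measured TCP pose, the force and the opening at its end, in the units of the state.
- ctrl.sense(): the state, without advancing time (a new reading comes with each control period).
- ctrl.grab_frame(name): name is "scene" or "side" or "wrist"; returns a dict with "frame" (384x512x3 uint8, red, green, blue), "camera_matrix" (3x3 intrinsics, pixels), "extrinsics" (4x4, takes a point from world to camera coordinates). Camera axes: x right, y down, z forward; pixel columns grow to the right and rows downward; lengths in m; the calibration is good to about 2 mm. The wrist camera is an equidistant fisheye: a pixel r from the principal point sees the ray r / f radians off the axis. A picture is of the moment at which its call begins. There is no depth.
- ctrl.close_job(): hands the job in, once; it reports no verdict.
Trained networks look in a picture, given as the dict that the camera call returned (one of the last four; its "shot" number tells which), for a name from the list of things; names that differ only in an ending like _2 or _b are one class to them, and where a whole thing is asked for, a point or a joint stands for the part that bears it (a point fixed in the world has none). Each returns a list of dicts, best first, with "conf" (0 to 1); they miss things now and then, are a little off and sometimes report something else, mostly with a low value. They report only what shows in the picture. A call takes as long as a camera call. They do not tell look-alikes from the thing itself.
- ctrl.silhouettes(picture, label): "pixels" (384x512 bool, what is visible of it) and "at" ([column, row] in pixels, amid what is visible of it).
The state is a dict: "time_s": time; "q": joint angles; "qvel": joint speeds; "tau": joint torques, N m; "ee_pos": TCP position; "ee_rot": TCP orientation; "contact_force": force on the tool from outside, world axes, zero at the start; "wrist_torque": the same for the moment, N m; "width": opening from 0.0 (shut) to 1.0 (fully open).
Only numpy, scipy, OpenCV 4.12 (cv2) and the standard library are available. Lean on these libraries where they do the work, as an engineer would, in place of code of your own. Each camera call takes 0.05 s, during which the arm holds its last target. There are 200 camera calls.

## Task

Take the vial with the orange lid out of the crowded rack and stand it upright between the moisture tester's fixed V anvil and its sliding jaw. Then turn the orange T-handle clockwise until the jaw clamps the vial and the handle's slip clutch clicks: stop at that first click, since turning on beyond it over-tightens and spoils the sample, and let go. Keep the vial upright all the way and leave the other vials and the scoop as they are.

Things in the scene. Friction and masses are not known exactly. Their poses are not given: they have to be found in the camera images.
- sample_vial: The vial to be tested: upright cylinder 36 mm in diameter, 110 mm tall, cream with a paper band and an orange lid (top 22 mm), 0.12 kg. Origin at the centre of its underside, z up along it. It starts in one of the four cells of the rack; which one varies.
- vial_a: Same vial with a white lid, in another cell of the rack; origin at the centre of its underside. Leave it there.
- vial_b: Same vial with a white lid, in another cell; leave it there.
- vial_c: Same vial with a white lid, in another cell; leave it there.
- rack: Fixed blue open-topped rack, 50 (x) by 185 (y) by 45 mm high, walls and floor 5 mm; origin at the centre of its underside. Four 40 mm square cells in a row along its y axis at y = -67.5, -22.5, +22.5, +67.5 mm, each holding one vial whose underside is 5 mm above the table. Neighbouring vials are only 9 mm apart, so a finger does not fit between them: the free space is on the rack's -x and +x sides.
- tester: Fixed cream moisture tester; base plate 130 (x) by 270 (y) by 20 mm high; origin at the centre of its underside. Clamp line along its y axis: aluminium V anvil (45 mm high above the base plate) at the +y end, jaw in the middle, drive housing (110 by 117 mm, top 65 mm above the table) at the -y end, with the T-handle on top at y = -65 mm.
- bed (a point): Centre of the place for the vial, on the top of the base plate (20 mm above the table, at y = +69 mm of the tester), between anvil and jaw; axes as the tester's. A vial standing here has about 4 to 8 mm free to the jaw (-y) and 7 mm to the anvil (+y). The jaw later pushes it along +y into the anvil. Jaw and anvil reach at most 45 mm above this plate, so a vial held in its upper half can be set down with the fingers in any direction.
- jaw: Sliding aluminium jaw block 50 by 20 by 40 mm, with its flat face towards the anvil; origin at the foot of that face (on its centre line, base plate level); it slides along the tester's y axis, 15 mm per rad of the spindle, and stays where the spindle leaves it.
- spindle (a joint): Angle (rad) of the white disc with black ticks under the T-handle, which drives the jaw; grows as it turns clockwise seen from above, range 0 to 1.95, starts between 0 and 0.25. It turns at about 0.28 N m. With the vial at the bed the jaw meets it and the disc stops at about 1.03 rad.
- clutch (a joint): Slip (rad) of the T-handle clockwise against the white disc: under 0.05 while the disc turns. With the jaw tight the handle gives way at about 0.45 N m and at 0.2 rad clicks: the torque drops to nothing and it snaps on to its stop at 0.286 rad (16 degrees, one tick of the disc), also if let go just after the click, and stays there. Turned on from there it drives solid and over-tightens.
- handle_grip (a point): Centre of the orange T-handle's bar, on the turning axis, 98 mm above the table. The bar runs 100 mm along this point's x axis, is 14 mm wide (y) and 28 mm tall (84 to 112 mm above the table); its z axis is up. White disc top 72 mm above the table (radius 46 mm), hub below the bar (radius 20 mm) up to 84 mm. It turns clockwise seen from above, about 1.05 to 1.35 rad in all, and stays where it is left.
- scoop: Steel spoon lying on the bench left of the rack; a bystander.
Mind the look-alikes: they are no part of the job. Leave any blue, green or red look-alike of the sample_vial alone.

How it is judged:
By the outcome, as a careful person would: the job done as asked, in the order asked, and still so for the second after the job is handed in, with the robot touching nothing.
It also fails if it takes over 67 s, if anything falls off the work surface, if the arm or the gripper's body presses on something with over 40 N, if the wrist force passes 120 N, or if a joint passes its speed limit or range.

## Working session

There is one attempt and no reset: what is moved stays moved. The work goes in short steps, Python scripts to look and compute and a tool call to move; the robot and the scene stay as the last step left them, time stands still between calls to the robot, and variables do not carry over. Pictures are saved under pics/ and viewed, about 8 in all and at most 12, crops included, and the job is handed in when it is done.

Besides the shell and the picture viewer there is one more tool, called after "Request:" as name([rows], argument=value, ...), one row to a line, values as JSON. send_rows: Moves the arm, as the interface text tells. Its arguments: {"type":"object","properties":{"targets":{"type":"array"},"gripper":{"type":"number"},"force":{"type":"number"}},"required":["targets"]}

```bash
mkdir -p pics; cat > h.py <<'E'
import numpy as np, cv2
from workcell import ctrl
def save(n,im): cv2.imwrite(f'pics/{n}.png',np.ascontiguousarray(im[...,::-1]))
def ray(p,u,v,fish=False):
    K=p['camera_matrix'];E=np.array(p['extrinsics'])
    x=(u-K[0][2])/K[0][0];y=(v-K[1][2])/K[1][1]
    if fish:
        r=np.hypot(x,y);d=np.array([np.sin(r)*x/max(r,1e-9),np.sin(r)*y/max(r,1e-9),np.cos(r)])
    else: d=np.array([x,y,1.])
    R=E[:3,:3];o=-R.T@E[:3,3];return o,R.T@d
def atz(p,u,v,z,fish=False):
    o,d=ray(p,u,v,fish);return o+d*(z-o[2])/d[2]
def proj(p,X,fish=False):
    K=p['camera_matrix'];E=np.array(p['extrinsics']);c=E[:3,:3]@np.array(X)+E[:3,3]
    if fish:
        r=np.hypot(c[0],c[1]);t=np.arctan2(r,c[2]);x,y=c[0]/r*t,c[1]/r*t
    else: x,y=c[0]/c[2],c[1]/c[2]
    return np.array([x*K[0][0]+K[0][2],y*K[1][1]+K[1][2]])
E
python3 - <<'E'
from h import *
s=ctrl.sense();print({k:np.round(v,3) for k,v in s.items()})
a=ctrl.grab_frame('scene');b=ctrl.grab_frame('side');c=ctrl.grab_frame('wrist')
save('scene',a['frame'])
save('sw',cv2.resize(np.hstack([b['frame'],c['frame']]),(800,300)))
for p in(a,b):
  o,d=ray(p,256,192);print('cam',o,d)
  for l in('sample_vial','rack','tester','jaw','handle_grip','spindle','scoop'):
    print(l,[(round(r['conf'],2),np.round(r['at']),int(r['pixels'].sum())) for r in ctrl.silhouettes(p,l)])
E
```

```text
{'time_s': np.float64(0.0), 'q': array([-79.543,  21.841,  74.385,  -0.   ,  83.86 , -12.339]), 'qvel': array([-0.018, -0.109, -0.072, -0.011, -0.091,  0.076]), 'tau': array([ 0.0000e+00, -4.3793e+01, -2.2456e+01,  7.1000e-02,  3.5000e-02,
       -0.0000e+00]), 'ee_pos': array([ 0.213, -0.507,  0.252]), 'ee_rot': array([-102.164,   89.914,  100.632]), 'contact_force': array([ 0.435, -0.247, -0.781]), 'wrist_torque': array([ 0.014, -0.025,  0.017]), 'width': np.float64(1.005)}
cam [ 1.00355624 -0.51124974  1.27041328] [-0.33887169  0.42206514 -0.84120329]
sample_vial [(0.89, array([264., 221.]), 333), (0.78, array([269., 189.]), 275), (0.71, array([243., 205.]), 342), (0.66, array([287., 213.]), 347), (0.53, array([247., 174.]), 316)]
rack [(0.73, array([284., 193.]), 525)]
tester [(0.75, array([210., 270.]), 4909)]
jaw [(0.82, array([217., 259.]), 292), (0.25, array([193., 281.]), 1008)]
handle_grip [(0.75, array([193., 277.]), 379)]
spindle [(0.86, array([192., 281.]), 1010)]
scoop [(0.83, array([304., 122.]), 310)]
cam [-0.16152731  0.97652402  0.73336119] [ 0.52246964 -0.67223223 -0.52476065]
sample_vial [(0.74, array([271., 170.]), 230), (0.73, array([272., 204.]), 541), (0.68, array([256., 168.]), 368), (0.63, array([229., 165.]), 243), (0.51, array([243., 184.]), 275)]
rack [(0.69, array([226., 219.]), 911)]
tester [(0.92, array([302., 161.]), 2375)]
jaw [(0.57, array([291., 162.]), 165)]
handle_grip [(0.88, array([311., 138.]), 271)]
spindle [(0.79, array([308., 142.]), 523)]
scoop [(0.7, array([313., 138.]), 303), (0.61, array([177., 277.]), 767)]
```

```bash
python3 - <<'E'
from h import *
a=cv2.imread('pics/scene.png');cv2.imwrite('pics/crop1.png',cv2.resize(a[90:330,130:350],None,fx=2.5,fy=2.5,interpolation=cv2.INTER_CUBIC))
E
```

```text
(no output)
```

View pics/crop1.png

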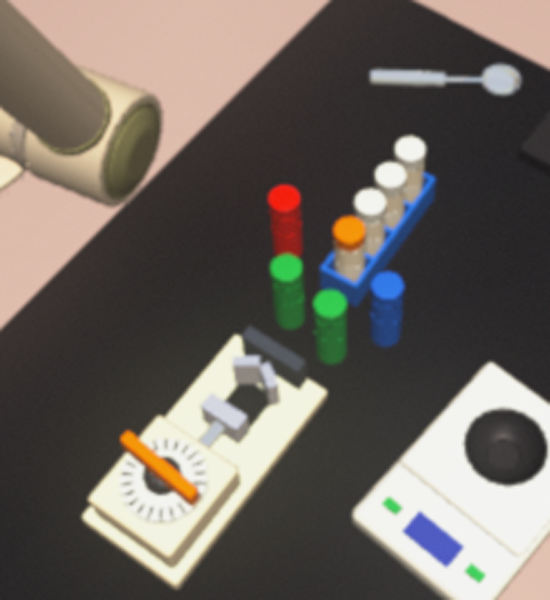

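View pics/sw.png

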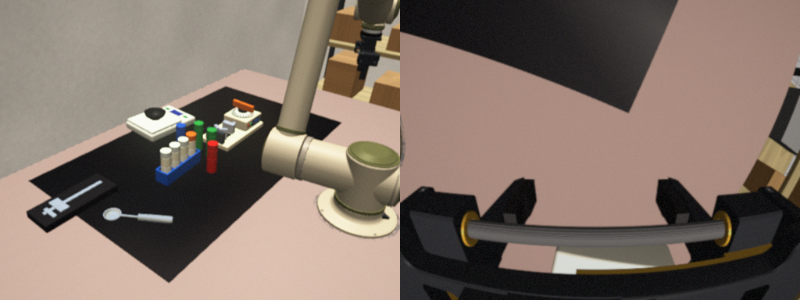

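The scene crop shows the orange lid at scene pixel (270,182), at the near end of the rack. The look-alikes are red (244,169), green (245,197) and (262,212), and blue (285,204). The white lids are at (278,171), (286,160) and (294,149). The tester is at lower left, with its handle at (193,277). I choose the orange one in the rack and will measure it next.

```bash
python3 - <<'E'
from h import *
a=ctrl.grab_frame('scene');b=ctrl.grab_frame('side')
for n,(u,v),z in [('orange',(349,231),.115),('w1',(370,202),.115),('w2',(390,175),.115),('w3',(410,149),.115),('red',(285,197),.11),('g1',(287,266),.11),('g2',(330,304),.11),('blue',(388,286),.11),('bar1',(126,438),.112),('bar2',(192,493),.112),('disc',(163,479),.072),('plateR',(327,391),.02),('plateBot',(178,583),.02),('plateL',(84,516),.02),('plateTop',(237,336),.02),('housing L',(90,497),.065),('hB',(172,555),.065),('hR',(238,461),.065),('hT',(162,418),.065)]:
    print(n,np.round(atz(a,130+u/2.5,90+v/2.5,z),4))
# orange color blobs both views
for p,nm in((a,'scene'),(b,'side')):
    h=cv2.cvtColor(p['frame'],cv2.COLOR_RGB2HSV)
    m=((h[...,0]>=5)&(h[...,0]<=18)&(h[...,1]>190)&(h[...,2]>110)).astype(np.uint8)
    n,_,st,ce=cv2.connectedComponentsWithStats(m)
    for i in range(1,n):
        if st[i,4]>20: print(nm,st[i],np.round(ce[i],1))
for l in('handle_grip','spindle','jaw'):
  r=ctrl.silhouettes(a,l)[0]; ys,xs=np.nonzero(r['pixels']); z=dict(handle_grip=.098,spindle=.072,jaw=.06)[l]
  pts=np.array([atz(a,x,y,z)[:2] for x,y in zip(xs,ys)]);c,sz,an=cv2.minAreaRect((pts*1000).astype(np.float32));print(l,c,sz,an,pts.mean(0))
E
```

```text
orange [0.5499 0.1165 0.115 ]
w1 [0.5459 0.1628 0.115 ]
w2 [0.5426 0.2075 0.115 ]
w3 [0.54   0.2523 0.115 ]
red [0.4608 0.1142 0.11  ]
g1 [0.5196 0.0412 0.11  ]
g2 [0.5871 0.0299 0.11  ]
blue [0.6249 0.0855 0.11  ]
bar1 [ 0.5136 -0.2191  0.112 ]
bar2 [ 0.6056 -0.2249  0.112 ]
disc [ 0.5579 -0.2209  0.072 ]
plateR [ 0.6189 -0.0208  0.02  ]
plateBot [ 0.6248 -0.2852  0.02  ]
plateL [ 0.4982 -0.2889  0.02  ]
plateTop [ 0.4934 -0.0252  0.02  ]
housing L [ 0.5075 -0.2782  0.065 ]
hB [ 0.6152 -0.2752  0.065 ]
hR [ 0.6056 -0.158   0.065 ]
hT [ 0.5094 -0.1673  0.065 ]
scene [263 176  13  14 130] [269.  182.4]
scene [178 262  30  29 202] [192.5 275.5]
side [298 127  27  16 209] [311.3 134.4]
side [238 168  13  12 101] [244.3 172.4]
handle_grip (555.127685546875, -220.29483032226562) (38.5572509765625, 105.0029296875) 71.80793762207031 [ 0.55757817 -0.22087617]
spindle (556.35791015625, -218.2042999267578) (90.79834747314453, 89.4207992553711) 34.057735443115234 [ 0.55565492 -0.21896733]
jaw (561.8455810546875, -124.11112213134766) (45.38151550292969, 52.738121032714844) 39.5634880065918 [ 0.56167326 -0.12828812]
```

```bash
cat >> h.py <<'E'
from scipy.spatial.transform import Rotation as Ro
def tool():
    s=ctrl.sense();R=Ro.from_euler('xyz',s['ee_rot'],degrees=True).as_matrix();return s,R,np.array(s['ee_pos'])
def goal(t,yaw=None):
    "shift in tool cm to world target TCP; turn to bring tool y along world yaw (mod 180, both options)"
    s,R,p=tool();d=R.T@(np.array(t)-p)*100
    y=np.degrees(np.arctan2(R[1,1],R[0,1]))
    print('pos',np.round(p,4),'tooly yaw',round(y,2),'x',np.round(R[:,0],3),'q',np.round(s['q'],1),'w',round(float(s['width']),3))
    print('shift',np.round(d,2))
    if yaw is not None: t=-(yaw-y);print('turn',[round((t+90)%180-90+k,2) for k in(-180,0,180)])
E
python3 -c "
from h import *
print(tool()[1].round(3));goal([.55,.1165,.2],4.2)"
```

```text
[[-0.     0.387 -0.922]
 [-0.    -0.922 -0.387]
 [-1.     0.     0.   ]]
pos [ 0.213  -0.5071  0.2528] tooly yaw -67.21 x [-0. -0. -1.] q [-79.5  21.8  74.3  -0.   83.9 -12.3] w 0.998
shift [  5.27 -44.44 -55.22]
turn [np.float64(-251.41), np.float64(-71.41), np.float64(108.59)]
```

Request:
send_rows([
  [0.3,-4,-5,-7],
  [0.3,-8,-10,-14],
  [0.3,-11,-14,-21],
  [0.3,-15,-18,-28],
  [0.3,-18,-22,-35],
  [0.3,-21,-26,-42],
  [0.3,-24,-30,-49],
  [0.3,-27,-34,-56],
  [0.3,-30,-38,-63],
  [0.3,-33,-42,-70],
], gripper=0.2, force=30)

```text
time_s: 1.93
ee_pos: [0.4141, -0.14, 0.2501]
ee_rot: [56.7, 90.0, -30.2]
contact_force: [0.4, -0.1, -0.0]
width: 0.796
```

```bash
python3 -c "
from h import *
goal([.55,.1165,.25],4.2)"
```

```text
pos [ 0.4141 -0.14    0.2501] tooly yaw 3.12 x [ 0.001 -0.    -1.   ] q [-34.3  10.5  91.2   0.   78.3 -37.4] w 0.796
shift [ 1.000e-02  1.497e+01 -2.487e+01]
turn [np.float64(-181.08), np.float64(-1.08), np.float64(178.92)]
```

Request:
send_rows([
  [0,2.2,-3.6,-1],
  [0,4.4,-7.2,-1],
  [0,6.6,-10.8,-1],
  [0,8.8,-14.4,-1],
  [0,11,-18,-1],
  [0,13,-21.6,-1],
  [0,15,-24.9,-1],
  [0,15,-24.9,-1],
  [0,15,-24.9,-1],
])

```text
time_s: 2.68
ee_pos: [0.5506, 0.1185, 0.2495]
ee_rot: [-3.4, 90.0, -89.1]
contact_force: [-0.5, -1.7, 0.3]
width: 0.796
```

```bash
python3 - <<'E'
from h import *
goal([.55,.1165,.086],4.2)
c=ctrl.grab_frame('wrist');save('w1',c['frame'])
h=cv2.cvtColor(c['frame'],cv2.COLOR_RGB2HSV)
m=((h[...,0]>=5)&(h[...,0]<=18)&(h[...,1]>190)&(h[...,2]>110)).astype(np.uint8)
n,_,st,ce=cv2.connectedComponentsWithStats(m)
for i in range(1,n):
    if st[i,4]>40: print(st[i],np.round(ce[i],1),atz(c,*ce[i],.115,True).round(4),atz(c,*ce[i],.112,True).round(4))
print('cam',ray(c,256,192,True),'exp',proj(c,[.55,.1165,.115],True))
E
```

```text
pos [0.5506 0.1185 0.2495] tooly yaw 4.31 x [ 0. -0. -1.] q [ 0.1 23.3 72.5 -0.  84.2 -4.2] w 0.796
shift [16.35 -0.07  0.19]
turn [np.float64(-179.89), np.float64(0.11), np.float64(180.11)]
[228 162  36  38 323] [240.8 182. ] [0.5403 0.1184 0.115 ] [0.5403 0.1175 0.112 ]
cam (array([0.54370331, 0.19766923, 0.38134253]), array([ 0.04126379, -0.31350598, -0.94868926])) exp [250.96375102 184.6798784 ]
```

View pics/w1.png

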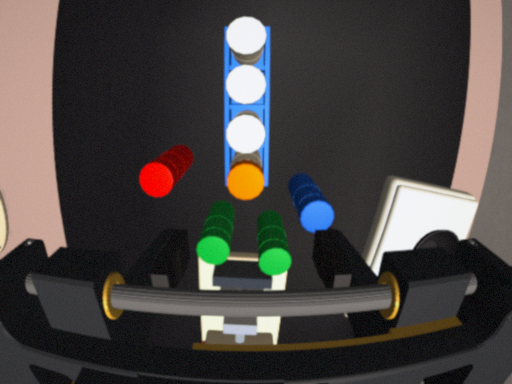

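The wrist view shows the orange lid centred near (245,181). The white lids are in line above it at (246,133), (246,84) and (246,36), the two greens at (214,249) and (273,259), red at (157,178) and blue at (316,214). The rack's axis is vertical in the picture, so the yaw is right.

```bash
python3 - <<'E'
from h import *
c=ctrl.grab_frame('wrist')
h=cv2.cvtColor(c['frame'],cv2.COLOR_RGB2HSV)
m=((h[...,0]>=4)&(h[...,0]<=22)&(h[...,1]>150)&(h[...,2]>200)).astype(np.uint8)
m[:140]=0;m[230:]=0
ys,xs=np.nonzero(m);k=cv2.minEnclosingCircle(np.column_stack([xs,ys]).astype(np.float32));print(k,len(xs),xs.min(),xs.max(),ys.min(),ys.max())
for u,v in[k[0],(246,133),(246,84),(246,36)]: print(atz(c,u,v,.115,True).round(4))
for r in ctrl.silhouettes(c,'sample_vial'): print(r['conf'],r['at'])
E
```

```text
((217.17391967773438, 180.0), 46.21730041503906) 1023 171 263 162 197
[0.5177 0.1173 0.115 ]
[0.5416 0.1632 0.115 ]
[0.5384 0.2072 0.115 ]
[0.5352 0.2508 0.115 ]
0.92 [163.9, 173.2]
0.88 [308.4, 202.4]
0.76 [241.7, 173.7]
0.71 [272.0, 243.7]
0.57 [218.2, 234.3]
```

```bash
python3 - <<'E'
from h import *
c=ctrl.grab_frame('wrist');s=ctrl.grab_frame('side');a=ctrl.grab_frame('scene')
print('lid wrist',atz(c,245.5,180.5,.115,True).round(4))
_,R,p=tool()
for y in(-.035,.035): print('pad',proj(c,p+R@[0.014,y,0],True))
out=[]
for q,n,w in((s,'side',(225,262,155,185)),(a,'scene',(255,285,165,200))):
  h=cv2.cvtColor(q['frame'],cv2.COLOR_RGB2HSV)
  m=(h[...,0]>=4)&(h[...,0]<=22)&(h[...,1]>150)&(h[...,2]>90)
  z=np.zeros_like(m);z[w[2]:w[3],w[0]:w[1]]=1;m&=z
  ys,xs=np.nonzero(m);print(n,len(xs),xs.min(),xs.max(),ys.min(),ys.max(),xs.mean(),ys.mean())
  print({X:proj(q,[X,.1175,.115]).round(1).tolist() for X in(.544,.547,.55)},atz(q,xs.mean(),ys.min()+ (4.5 if n=='side' else 5.5),.115))
f=np.hstack([cv2.resize(c['frame'][140:340,150:360],None,fx=2,fy=2),cv2.resize(s['frame'][140:240,215:320],None,fx=4,fy=4)[:400,:370]])
save('m2',f)
E
```

```text
lid wrist [0.5441 0.1174 0.115 ]
pad [190.3671424  244.41575875]
pad [314.66891224 244.46226743]
side 142 238 251 167 180 244.7112676056338 172.73239436619718
{0.544: [245.4, 170.3], 0.547: [244.5, 170.0], 0.55: [243.7, 169.6]} [0.54126332 0.12361025 0.115     ]
scene 150 263 275 176 189 268.9866666666667 182.52666666666667
{0.544: [268.1, 181.1], 0.547: [269.0, 181.7], 0.55: [269.8, 182.2]} [0.54668875 0.11794327 0.115     ]
```

View pics/m2.png

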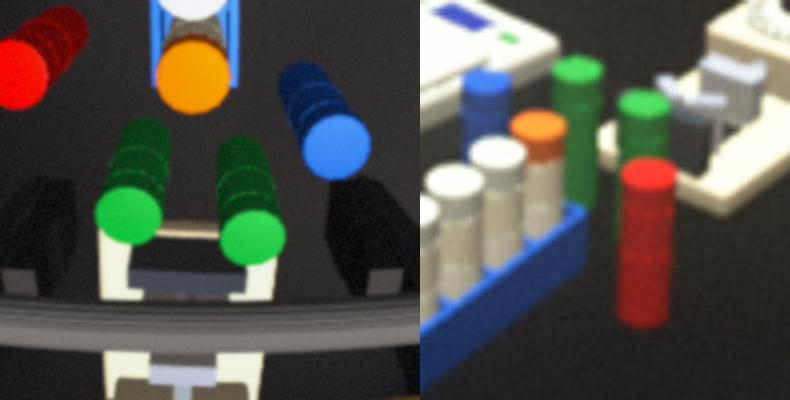

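Request:
send_rows([
  [3,-0.5,0.1,0],
  [6,-0.5,0.1,0],
  [9,-0.5,0.1,0],
  [11,-0.5,0.1,0],
  [13,-0.5,0.1,0],
  [14.5,-0.5,0.1,0],
  [15.6,-0.5,0.1,0],
  [16.2,-0.5,0.1,0],
  [16.3,-0.5,0.1,0],
  [16.3,-0.5,0.1,0],
])

```text
time_s: 3.82
ee_pos: [0.5454, 0.1139, 0.0877]
ee_rot: [63.3, 89.9, -22.7]
contact_force: [-0.0, -0.4, 0.3]
width: 0.805
```

Request:
send_rows([
  [0,0,0,0],
  [0,0,0,0],
  [0,0,0,0],
  [0,0,0,0],
  [0,0,0,0],
  [0,0,0,0],
  [0,0,0,0],
  [0,0,0,0],
], gripper=1, force=25)

```text
time_s: 4.48
ee_pos: [0.5456, 0.1139, 0.0878]
ee_rot: [68.0, 89.9, -18.0]
contact_force: [0.4, -0.2, 2.6]
width: 0.402
```

Request:
send_rows([
  [-0.6,0,0,0],
  [-2,0,0,0],
  [-4,0,0,0],
  [-6,0,0,0],
  [-8,0,0,0],
  [-10,0,0,0],
  [-12,0,0,0],
  [-13.5,0,0,0],
  [-14,0,0,0],
  [-14,0,0,0],
])

```text
time_s: 5.32
ee_pos: [0.5455, 0.114, 0.2289]
ee_rot: [78.3, 89.8, -7.7]
contact_force: [0.4, -0.5, -1.4]
width: 0.4
```

```bash
python3 - <<'E'
from h import *
goal([.557,-.087,.23],1.2)
s=ctrl.grab_frame('side');c=ctrl.grab_frame('wrist');a=ctrl.grab_frame('scene')
save('m3',np.hstack([cv2.resize(s['frame'][100:230,215:345],(400,400)),cv2.resize(c['frame'][140:340,150:350],(400,400))]))
for l in('jaw','handle_grip','spindle'):
  for p,f in((c,True),(a,False)):
    for r in ctrl.silhouettes(p,l)[:1]: print(l,r['conf'],r['at'],atz(p,*r['at'],.06 if l=='jaw' else .105,f).round(4))
E
```

```text
pos [0.5455 0.114  0.2289] tooly yaw 3.99 x [ 0.004 -0.    -1.   ] q [-0.4 23.5 75.7 -0.  80.6 -4.3] w 0.4
shift [-0.1  -0.26 20.13]
turn [np.float64(-177.21), np.float64(2.79), np.float64(182.79)]
jaw 0.68 [243.8, 330.9] [ 0.5505 -0.1082  0.06  ]
jaw 0.76 [215.9, 259.4] [ 0.5571 -0.1377  0.06  ]
handle_grip 0.78 [190.4, 276.4] [ 0.5514 -0.2254  0.105 ]
spindle 0.97 [192.0, 281.6] [ 0.5637 -0.2336  0.105 ]
```

View pics/m3.png

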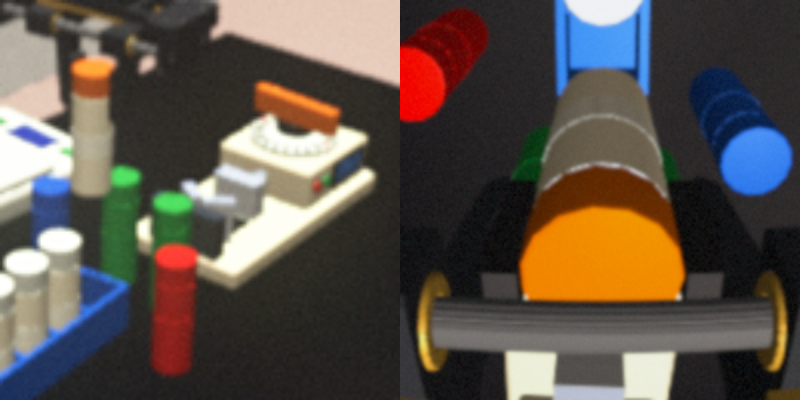

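The side view shows the vial held upright and lifted clear of the rack. The tester is clear, and the other vials have not moved.

Request:
send_rows([
  [0,0,1.5,0],
  [0,0,4,1],
  [0,0,7,2],
  [0,0,10,3],
  [0,0,13,3],
  [0,0,16,3],
  [0,0,18.5,3],
  [0,-0.3,20,3],
  [0,-0.3,20.4,3],
  [0,-0.3,20.4,3],
])

```text
time_s: 6.6
ee_pos: [0.5564, -0.0905, 0.2273]
ee_rot: [58.9, 90.0, -30.3]
contact_force: [-1.2, 0.1, -0.9]
width: 0.4
```

Request:
send_rows([
  [2,0,0,0],
  [4.5,0,0,0],
  [7,0,0,0],
  [8,0,0,0],
  [8,0,0,0],
])

```text
time_s: 7.02
ee_pos: [0.5557, -0.0891, 0.1453]
ee_rot: [-113.8, 89.8, 157.2]
contact_force: [0.2, 0.0, -1.1]
width: 0.4
```

```bash
python3 - <<'E'
from h import *
goal([.557,-.087,.106],1.2)
s=ctrl.grab_frame('side');c=ctrl.grab_frame('wrist');a=ctrl.grab_frame('scene')
save('sc4',cv2.resize(a['frame'][200:320,150:280],None,fx=6,fy=5,interpolation=cv2.INTER_CUBIC)[:600])
save('m4',np.hstack([cv2.resize(s['frame'][100:230,215:345],(400,400)),cv2.resize(c['frame'][120:320,150:350],(400,400))]))
E
```

```text
pos [ 0.5557 -0.0891  0.1453] tooly yaw 0.96 x [-0.004  0.002 -1.   ] q [-21.2  28.8  81.7   0.   69.7 -22.1] w 0.4
shift [ 3.93  0.15 -0.2 ]
turn [np.float64(-180.24), np.float64(-0.24), np.float64(179.76)]
```

View pics/m4.png

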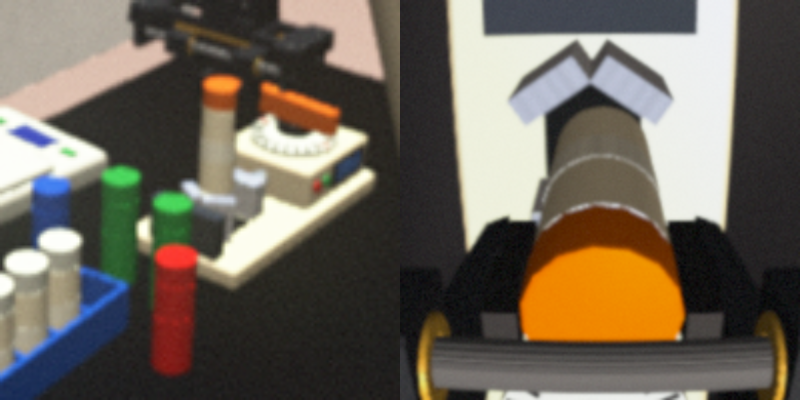

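View pics/sc4.png

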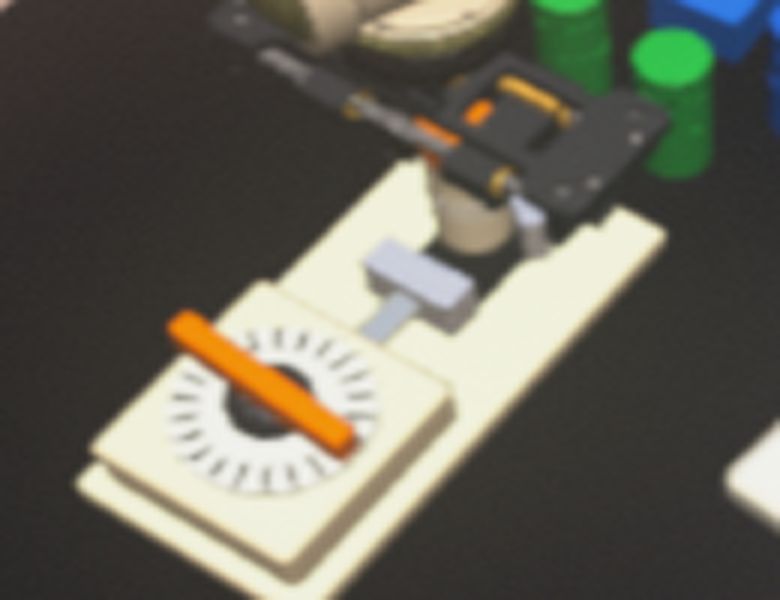

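```bash
python3 - <<'E'
from h import *
c=ctrl.grab_frame('wrist');a=ctrl.grab_frame('scene')
f=lambda u,v,z:print((u,v),atz(c,150+(u-400)/2,120+v/2,z,True).round(4))
print('V apex top');f(593,78,.065);f(509,98,.065);f(673,98,.065);f(578,40,.065);f(608,40,.065)
print('plate edges');f(447,0,.02);f(738,0,.02);f(470,240,.02);f(722,240,.02)
print('band edges/lid');f(519,285,.1723);f(686,285,.1723)
g=lambda u,v,z:print((u,v),atz(a,150+u/6,200+v/5,z).round(4))
print('scene: jaw top face corners');g(385,238,.06);g(474,287,.06);g(448,308,.06);g(362,262,.06)
print('vial base front');g(475,250,.0623)
print('anvil right tip');g(540,215,.065);
print('bar');g(188,312,.112);g(356,436,.112);g(170,325,.112);g(340,450,.112)
print(proj(a,[.5557,-.0856,.0623]))
E
```

```text
V apex top
(593, 78) [ 0.5528 -0.0569  0.065 ]
(509, 98) [ 0.5213 -0.0649  0.065 ]
(673, 98) [ 0.5829 -0.064   0.065 ]
(578, 40) [ 0.5471 -0.0428  0.065 ]
(608, 40) [ 0.5581 -0.0426  0.065 ]
plate edges
(447, 0) [ 0.4869 -0.0313  0.02  ]
(738, 0) [ 0.6161 -0.0295  0.02  ]
(470, 240) [ 0.4917 -0.1494  0.02  ]
(722, 240) [ 0.6178 -0.1473  0.02  ]
band edges/lid
(519, 285) [ 0.5384 -0.0789  0.1723]
(686, 285) [ 0.5741 -0.0784  0.1723]
scene: jaw top face corners
(385, 238) [ 0.5312 -0.1135  0.06  ]
(474, 287) [ 0.5817 -0.1126  0.06  ]
(448, 308) [ 0.58   -0.1289  0.06  ]
(362, 262) [ 0.532  -0.1306  0.06  ]
vial base front
(475, 250) [ 0.5694 -0.096   0.0623]
anvil right tip
(540, 215) [ 0.5811 -0.0633  0.065 ]
bar
(188, 312) [ 0.5104 -0.2119  0.112 ]
(356, 436) [ 0.6106 -0.2213  0.112 ]
(170, 325) [ 0.509  -0.2217  0.112 ]
(340, 450) [ 0.61   -0.2307  0.112 ]
[227.6178182  244.48980812]
```

Request:
send_rows([
  [0,-0.2,0.1,0],
  [1,-0.2,0.1,0],
  [2,-0.2,0.1,0],
  [3,-0.2,0.1,0],
  [3.6,-0.2,0.1,0],
  [3.9,-0.2,0.1,0],
  [4.0,-0.2,0.1,0],
  [4.1,-0.2,0.1,0],
  [4.1,-0.2,0.1,0],
])

```text
time_s: 8.02
ee_pos: [0.5553, -0.0915, 0.1078]
ee_rot: [67.1, 89.8, -22.0]
contact_force: [-0.4, -0.6, -0.9]
width: 0.404
```

```bash
python3 - <<'E'
from h import *
goal([.5537,-.0905,.103],1.2)
print(ctrl.sense()['contact_force'])
E
```

```text
pos [ 0.5553 -0.0915  0.1078] tooly yaw 0.91 x [ 0.003 -0.001 -1.   ] q [-21.4  31.2  84.6  -0.   64.  -22.3] w 0.404
shift [ 0.48 -0.16 -0.11]
turn [np.float64(-180.29), np.float64(-0.29), np.float64(179.71)]
[-0.35987115 -0.6180329  -0.85980359]
```

Request:
send_rows([
  [0.1,-0.2,-0.15,0],
  [0.2,-0.2,-0.15,0],
  [0.3,-0.2,-0.15,0],
  [0.4,-0.2,-0.15,0],
  [0.4,-0.2,-0.15,0],
  [0.4,-0.2,-0.15,0],
])

```text
time_s: 8.52
ee_pos: [0.5534, -0.0901, 0.1038]
ee_rot: [67.6, 89.8, -21.5]
contact_force: [-1.0, 0.6, -0.8]
width: 0.402
```

```bash
python3 - <<'E'
from h import *
goal([.5537,-.0905,.103],1.2)
print(ctrl.sense()['contact_force'])
E
```

```text
pos [ 0.5534 -0.0901  0.1038] tooly yaw 0.91 x [ 0.003 -0.001 -1.   ] q [-21.3  31.4  85.2  -0.   63.3 -22.3] w 0.402
shift [0.08 0.03 0.04]
turn [np.float64(-180.29), np.float64(-0.29), np.float64(179.71)]
[-1.0416238   0.59190193 -0.77795081]
```

Just above the plate; I lower it until it touches.

Request:
send_rows([
  [0.1,0,0,0],
  [0.15,0,0,0],
  [0.2,0,0,0],
])

```text
time_s: 8.77
ee_pos: [0.5537, -0.0903, 0.1028]
ee_rot: [66.0, 89.7, -23.0]
contact_force: [-1.7, 0.1, 11.7]
width: 0.402
```

Request:
send_rows([
  [-0.1,0,0,0],
  [-0.1,0,0,0],
  [-0.1,0,0,0],
  [-0.1,0,0,0],
], gripper=0.25)

```text
time_s: 9.1
ee_pos: [0.5537, -0.0902, 0.1036]
ee_rot: [66.0, 89.7, -23.1]
contact_force: [-0.1, 0.5, -0.2]
width: 0.682
```

Request:
send_rows([
  [-2,0,0,0],
  [-4,0,0,0],
  [-7,0,0,0],
  [-10,0,0,0],
  [-10,0,0,0],
])

```text
time_s: 9.52
ee_pos: [0.5549, -0.0906, 0.209]
ee_rot: [67.4, 89.2, -21.7]
contact_force: [1.0, 0.3, 0.7]
width: 0.747
```

```bash
python3 - <<'E'
from h import *
goal([.557,-.2205,.2],-5.4+90)
c=ctrl.grab_frame('wrist');a=ctrl.grab_frame('scene')
save('m5',np.hstack([cv2.resize(a['frame'][200:320,150:270],(400,400)),cv2.resize(c['frame'][120:320,150:350],(400,400))]))
E
```

```text
pos [ 0.5549 -0.0906  0.209 ] tooly yaw 0.93 x [ 0.013 -0.005 -1.   ] q [-21.3  24.7  77.2  -0.   77.3 -22.3] w 0.747
shift [ 0.97 -0.02 12.99]
turn [np.float64(-263.67), np.float64(-83.67), np.float64(96.33)]
```

View pics/m5.png

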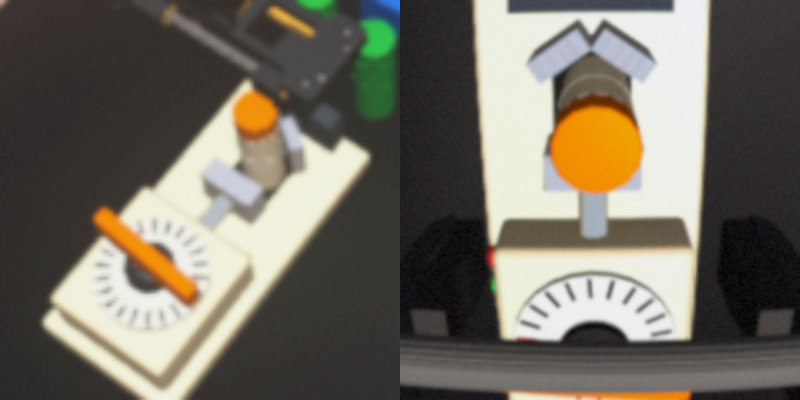

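The vial stands upright in the bed: its lid is centred in front of the V in the wrist view (597,148) and the jaw has a small gap. Next is the handle.

Request:
send_rows([
  [0,0,1.5,-7],
  [0,0,3,-14],
  [0,0,5,-21],
  [0,0,7,-28],
  [0,0,9,-35],
  [0,0,11,-42],
  [0,0,12.5,-49],
  [0,0,13,-56],
  [0,0,13,-63],
  [0,0,13,-70],
])

```text
time_s: 10.45
ee_pos: [0.5549, -0.2203, 0.2022]
ee_rot: [10.3, 89.8, -8.5]
contact_force: [0.5, -0.1, 0.3]
width: 0.741
```

Request:
send_rows([
  [0,0,0,-7],
  [0,0,0,-14],
  [0,0,0,-14],
  [0,0,0,-14],
])

```text
time_s: 10.78
ee_pos: [0.5545, -0.2202, 0.2008]
ee_rot: [51.6, 89.9, 46.6]
contact_force: [-1.1, -0.6, -1.3]
width: 0.747
```

```bash
python3 - <<'E'
from h import *
goal([.5575,-.2215,.102],-5.3+90)
c=ctrl.grab_frame('wrist');save('w6',cv2.resize(c['frame'],(768,576)))
E
```

```text
pos [ 0.5545 -0.2202  0.2008] tooly yaw 84.99 x [ 0.001  0.001 -1.   ] q [-3.30e+01  2.87e+01  7.16e+01  1.00e-01  7.97e+01 -1.18e+02] w 0.747
shift [ 9.88 -0.12  0.3 ]
turn [np.float64(-179.71), np.float64(0.29), np.float64(180.29)]
```

View pics/w6.png

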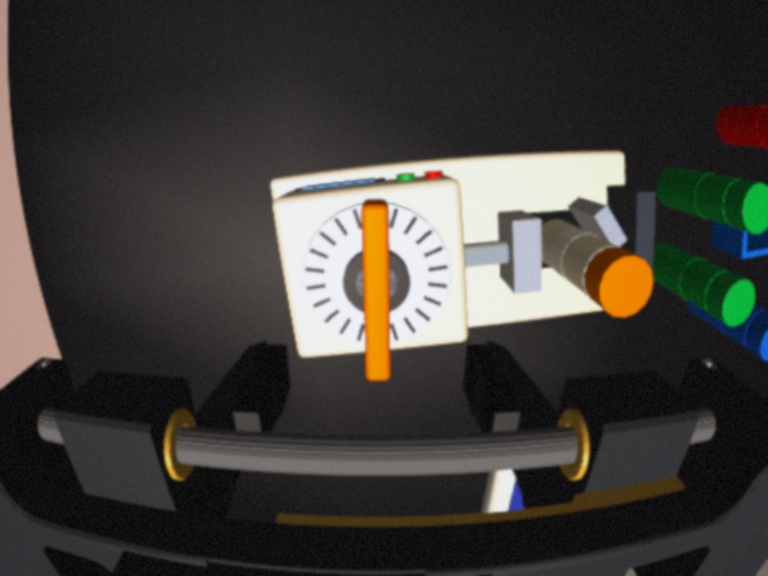

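The bar runs from (374,201) to (378,380), lined up with the tool; the vial stands with its lid at (619,282). I compute the bar centre.

```bash
python3 - <<'E'
from h import *
c=ctrl.grab_frame('wrist')
A=atz(c,374.5/1.5,201/1.5,.112,True);B=atz(c,378/1.5,381/1.5,.112,True)
print(A,B,(A+B)/2,np.linalg.norm(A-B),np.degrees(np.arctan2(*(B-A)[[1,0]])))
m=(A+B)/2;goal([m[0],m[1],.102],84.8)
E
```

```text
[ 0.5024437  -0.21645523  0.112     ] [ 0.60361505 -0.22343959  0.112     ] [ 0.55302937 -0.21994741  0.112     ] 0.10141215320651392 -3.9491443549405663
pos [ 0.5547 -0.2203  0.2015] tooly yaw 85.01 x [ 0.002  0.    -1.   ] q [-3.300e+01  2.870e+01  7.150e+01  1.000e-01  7.970e+01 -1.181e+02] w 0.751
shift [ 9.95  0.01 -0.19]
turn [np.float64(-179.79), np.float64(0.21), np.float64(180.21)]
```

Request:
send_rows([
  [2.5,0,0,0],
  [5,0,0,0],
  [7,0,0,0],
  [8.5,0,0,0],
  [9.4,0,0,0],
  [9.8,0,0,0],
  [9.9,0,0,0],
  [9.9,0,0,0],
])

```text
time_s: 11.55
ee_pos: [0.5551, -0.2204, 0.103]
ee_rot: [0.5, 89.9, -4.5]
contact_force: [0.4, 1.0, -0.6]
width: 0.749
```

Request:
send_rows([
  [0,0,0,0],
  [0,0,0,0],
  [0,0,0,0],
  [0,0,0,0],
  [0,0,0,0],
  [0,0,0,0],
  [0,0,0,0],
  [0,0,0,0],
  [0,0,0,0],
  [0,0,0,0],
], gripper=1, force=50)

```text
time_s: 12.38
ee_pos: [0.5551, -0.2201, 0.103]
ee_rot: [6.0, 89.9, 1.0]
contact_force: [-0.3, 2.0, 0.8]
width: 0.153
```

```bash
cat >> h.py <<'E'
def tq():
    goal([.5555,-.2205,.102]);s=ctrl.sense();print('F',np.round(s['contact_force'],1),'M',np.round(s['wrist_torque'],3),'tau6',np.round(s['tau'][5],3))
E
python3 -c "from h import *;tq()"
```

```text
pos [ 0.5551 -0.2201  0.103 ] tooly yaw 85.01 x [ 0.002  0.    -1.   ] q [-3.30e+01  3.45e+01  7.89e+01  1.00e-01  6.65e+01 -1.18e+02] w 0.153
shift [ 0.1  -0.03  0.04]
F [-0.3  2.   0.8] M [ 0.332 -0.147  0.273] tau6 0.238
```

Request:
send_rows([
  [0,0,0,2],
  [0,0,0,5],
  [0,0,0,9],
  [0,0,0,13],
  [0,0,0,17],
  [0,0,0,20],
  [0,0,0,23],
  [0,0,0,25],
  [0,0,0,25],
])

```text
time_s: 13.13
ee_pos: [0.5551, -0.2204, 0.103]
ee_rot: [19.6, 89.9, -10.4]
contact_force: [0.0, -0.7, 0.0]
width: 0.154
```

```bash
python3 -c "from h import *;tq()"
```

```text
pos [ 0.5551 -0.2204  0.103 ] tooly yaw 59.94 x [ 0.002 -0.    -1.   ] q [-33.   34.5  78.9   0.1  66.5 -93. ] w 0.154
shift [0.1  0.01 0.04]
F [ 0.  -0.7  0. ] M [-0.145 -0.047  0.02 ] tau6 0.574
```

Request:
send_rows([
  [0,0,0,2],
  [0,0,0,5],
  [0,0,0,8],
  [0,0,0,11],
  [0,0,0,14],
  [0,0,0,16],
])

```text
time_s: 13.63
ee_pos: [0.555, -0.2204, 0.103]
ee_rot: [26.9, 89.9, -19.2]
contact_force: [-0.6, -0.9, -0.6]
width: 0.156
```

```bash
python3 -c "
from h import *;tq()
c=ctrl.grab_frame('wrist');tq();a=ctrl.grab_frame('scene');tq()
save('m7',np.hstack([cv2.resize(a['frame'][200:320,150:270],(400,400),interpolation=cv2.INTER_CUBIC),cv2.resize(c['frame'][20:320,120:420],(400,400))]))"
```

```text
pos [ 0.555  -0.2204  0.103 ] tooly yaw 43.89 x [ 0.002 -0.001 -1.   ] q [-33.   34.5  78.9   0.   66.5 -76.9] w 0.156
shift [0.1  0.03 0.04]
F [-0.6 -0.9 -0.6] M [-0.079  0.01   0.341] tau6 0.005
pos [ 0.555  -0.2205  0.103 ] tooly yaw 43.8 x [ 0.002 -0.001 -1.   ] q [-33.   34.5  78.9   0.   66.5 -76.8] w 0.156
shift [0.1  0.03 0.03]
F [-0.5 -0.6  0.6] M [-0.096 -0.011  0.138] tau6 0.072
pos [ 0.555  -0.2205  0.103 ] tooly yaw 43.98 x [ 0.002 -0.001 -1.   ] q [-33.   34.5  78.9   0.   66.5 -77. ] w 0.154
shift [0.1  0.03 0.04]
F [-1.2  0.5  0.3] M [-0.155  0.03   0.028] tau6 0.493
```

View pics/m7.png

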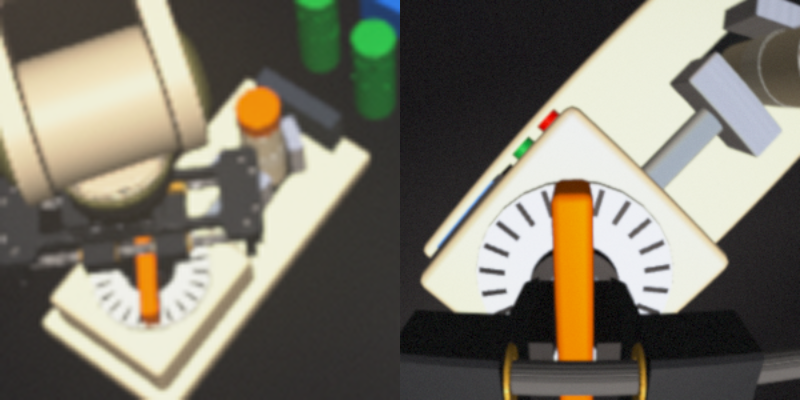

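```bash
cat >> h.py <<'E'
PH=np.arange(-180,180,.25)
def ring(c,R,p,off=(0,0)):
    ax=np.array([p[0]+off[0],p[1]+off[1],.072]);g=c['frame'].mean(2).astype(np.float32);acc=[]
    y=R[:,1]*[1,1,0];z=R[:,2]*[1,1,0]
    for r in(.034,.037,.040):
        uv=np.array([proj(c,ax+r*(np.cos(np.radians(t))*z+np.sin(np.radians(t))*y),True) for t in PH]).astype(np.float32)
        acc.append(cv2.remap(g,uv[None,:,0],uv[None,:,1],cv2.INTER_CUBIC)[0])
    return np.mean(acc,0)
def slip(n=3,sv=None):
    P=[];M=[]
    for i in range(n):
        c=ctrl.grab_frame('wrist');s,R,p=tool();P.append(ring(c,R,p));M.append([s['wrist_torque'][2],s['tau'][5]])
    P=np.mean(P,0);y=np.degrees(np.arctan2(R[1,1],R[0,1]))
    print('yaw',round(y,2),'t',s['time_s'],'Mz,tau6',np.mean(M,0).round(3),'F',np.round(s['contact_force'],1),'pos',p.round(4),'w',s['width'])
    if sv: np.save(sv,P)
    return P
def shift(B,P,lo,hi):
    k=(PH>=lo)&(PH<=hi);out=[]
    for d in np.arange(-8,20,.25):
        q=np.interp(PH[k]+d,PH,P);out.append(np.corrcoef(B[k],q)[0,1])
    out=np.array(out);D=np.arange(-8,20,.25);i=out.argsort()[::-1][:1];loc=[(D[j],round(out[j],3)) for j in range(1,len(D)-1) if out[j]>out[j-1] and out[j]>out[j+1] and out[j]>.4]
    print('tick shift deg',loc)
E
python3 - <<'E'
from h import *
P=slip(4,'base.npy');print(P[::8].round(0).astype(int).reshape(-1,15))
E
```

```text
yaw 44.0 t 13.9333 Mz,tau6 [0.014 0.07 ] F [-1.3 -0.9  0.3] pos [ 0.555  -0.2205  0.103 ] w 0.1524869225697489
[[127 126 126 126 126 125 117 110  98  98 225 241 241 241 241]
 [237 118 107 227 241 241 241 241 228 103 107 227 241 241 241]
 [241 215  88 114 232 240 240 241 241 209  70 111 232 240 240]
 [240 241 209  81 107 231 240 240 240 240 220  85  57  62  25]
 [ 18  19  16  18  16  17  15  16  16  16  16  15  17  27  30]
 [ 34  37  44  50  51  54  48 112 140 112 123 126 127 127 127]
 [127 128 128 129 126 118 137 124  46  54  53  53  49  43  37]
 [ 33  30  18  15  17  15  18  17  15  13  12  15  15  15  16]
 [ 17  61 110  73 109 231 241 241 240 240 237 138  80 195 241]
 [241 241 241 241 187  84 132 241 241 241 241 241 225 100 110]
 [229 241 241 241 241 236 121  98 220 241 241 241 241 238 138]
 [ 95 212 241 241 241 241 240 152  95 145 114 124 129 128 127]]
```

Request:
send_rows([
  [0,0,0,1.5],
  [0,0,0,3],
  [0,0,0,4],
  [0,0,0,4],
])

```text
time_s: 14.27
ee_pos: [0.555, -0.2205, 0.103]
ee_rot: [32.8, 89.9, -17.2]
contact_force: [-0.9, -0.6, 0.9]
width: 0.155
```

```bash
cat > s.py <<'E'
from h import *
B=np.load('base.npy');P=slip(2);shift(B,P,-150,-80);shift(B,P,80,145)
E
python3 s.py
```

```text
yaw 40.05 t 14.3667 Mz,tau6 [0.147 0.226] F [-1.  -0.2  1.1] pos [ 0.555  -0.2205  0.103 ] w 0.1547682522313055
tick shift deg [(np.float64(0.25), np.float64(0.997)), (np.float64(16.25), np.float64(0.935))]
tick shift deg [(np.float64(0.25), np.float64(0.999)), (np.float64(16.75), np.float64(0.995))]
```

Request:
send_rows([
  [0,0,0,1.5],
  [0,0,0,3],
  [0,0,0,4],
  [0,0,0,4],
])

```text
time_s: 14.7
ee_pos: [0.555, -0.2205, 0.103]
ee_rot: [36.2, 89.9, -17.8]
contact_force: [-0.2, -1.8, -0.2]
width: 0.154
```

```bash
python3 s.py
```

```text
yaw 36.11 t 14.8 Mz,tau6 [0.398 0.494] F [-1.1 -1.   1.6] pos [ 0.555  -0.2205  0.103 ] w 0.15298716320161795
tick shift deg [(np.float64(1.0), np.float64(0.997)), (np.float64(17.0), np.float64(0.924))]
tick shift deg [(np.float64(0.75), np.float64(0.998)), (np.float64(17.25), np.float64(0.992))]
```

Request:
send_rows([
  [0,0,0,1.5],
  [0,0,0,3],
  [0,0,0,4],
  [0,0,0,4],
])

```text
time_s: 15.13
ee_pos: [0.555, -0.2205, 0.103]
ee_rot: [39.3, 89.9, -18.6]
contact_force: [-1.0, -1.7, 0.1]
width: 0.156
```

```bash
python3 s.py
```

```text
yaw 32.15 t 15.2333 Mz,tau6 [0.293 0.378] F [-1.1 -1.5  0.4] pos [ 0.5549 -0.2206  0.103 ] w 0.1535774579246467
tick shift deg [(np.float64(5.0), np.float64(0.999))]
tick shift deg [(np.float64(4.75), np.float64(0.998))]
```

Request:
send_rows([
  [0,0,0,1],
  [0,0,0,2],
  [0,0,0,2],
])

```text
time_s: 15.48
ee_pos: [0.5549, -0.2205, 0.103]
ee_rot: [41.4, 89.9, -18.5]
contact_force: [-0.5, -0.5, 0.9]
width: 0.155
```

```bash
python3 s.py
```

```text
yaw 30.16 t 15.5833 Mz,tau6 [0.194 0.298] F [-2.1 -1.3  1. ] pos [ 0.5549 -0.2206  0.103 ] w 0.1582382596597001
tick shift deg [(np.float64(7.0), np.float64(0.997))]
tick shift deg [(np.float64(6.75), np.float64(0.999))]
```

Request:
send_rows([
  [0,0,0,1],
  [0,0,0,1.5],
  [0,0,0,1.5],
])

```text
time_s: 15.83
ee_pos: [0.5549, -0.2206, 0.103]
ee_rot: [43.0, 89.9, -18.3]
contact_force: [-1.7, -1.5, -0.1]
width: 0.154
```

```bash
python3 s.py
```

```text
yaw 28.65 t 15.9333 Mz,tau6 [0.118 0.195] F [-1.4 -0.9  0. ] pos [ 0.5549 -0.2206  0.103 ] w 0.15324625208505013
tick shift deg [(np.float64(-7.25), np.float64(0.996)), (np.float64(8.5), np.float64(0.998))]
tick shift deg [(np.float64(8.25), np.float64(0.998))]
```

Request:
send_rows([
  [0,0,0,1],
  [0,0,0,1],
])

```text
time_s: 16.1
ee_pos: [0.5549, -0.2205, 0.103]
ee_rot: [45.9, 89.9, -16.6]
contact_force: [-1.7, -0.4, 0.2]
width: 0.154
```

```bash
sed -i 's/slip(2)/slip(6)/' s.py; python3 s.py
```

```text
yaw 27.65 t 16.4 Mz,tau6 [0.094 0.125] F [-2.3 -1.3  1.6] pos [ 0.5549 -0.2205  0.103 ] w 0.15451081166071964
tick shift deg [(np.float64(-6.25), np.float64(0.996)), (np.float64(9.5), np.float64(0.997))]
tick shift deg [(np.float64(-7.5), np.float64(0.993)), (np.float64(9.25), np.float64(0.999))]
```

Request:
send_rows([
  [0,0,0,1],
  [0,0,0,1],
])

```text
time_s: 16.57
ee_pos: [0.5549, -0.2206, 0.103]
ee_rot: [44.7, 89.9, -18.8]
contact_force: [-1.6, -0.5, 0.5]
width: 0.157
```

```bash
python3 s.py
```

```text
yaw 26.66 t 16.8667 Mz,tau6 [0.066 0.076] F [-1.7 -0.4  0.7] pos [ 0.5549 -0.2206  0.103 ] w 0.15517834397456046
tick shift deg [(np.float64(-5.25), np.float64(0.996)), (np.float64(10.5), np.float64(0.998))]
tick shift deg [(np.float64(-6.5), np.float64(0.994)), (np.float64(10.25), np.float64(0.999))]
```

Request:
send_rows([
  [0,0,0,1],
  [0,0,0,1],
])

```text
time_s: 17.03
ee_pos: [0.5549, -0.2206, 0.103]
ee_rot: [46.0, 89.9, -18.5]
contact_force: [-1.2, -1.3, 0.6]
width: 0.151
```

```bash
python3 s.py
```

```text
yaw 25.66 t 17.3333 Mz,tau6 [-0.015  0.026] F [-1.6 -0.9  0.2] pos [ 0.5549 -0.2206  0.103 ] w 0.15548904735153712
tick shift deg [(np.float64(-4.25), np.float64(0.995)), (np.float64(11.5), np.float64(0.998))]
tick shift deg [(np.float64(-5.5), np.float64(0.993)), (np.float64(11.25), np.float64(0.999))]
```

Request:
send_rows([
  [0,0,0,0.7],
  [0,0,0,0.7],
])

```text
time_s: 17.5
ee_pos: [0.5549, -0.2206, 0.1029]
ee_rot: [46.7, 89.9, -18.4]
contact_force: [-2.1, 0.4, 0.6]
width: 0.152
```

```bash
python3 s.py
```

```text
yaw 24.95 t 17.8 Mz,tau6 [-0.031 -0.017] F [-1.8 -0.8  1.2] pos [ 0.5549 -0.2206  0.103 ] w 0.15467753431953685
tick shift deg [(np.float64(-3.75), np.float64(0.998)), (np.float64(12.25), np.float64(0.997))]
tick shift deg [(np.float64(-4.75), np.float64(0.994)), (np.float64(12.0), np.float64(0.998))]
```

Request:
send_rows([
  [0,0,0,0],
  [0,0,0,0],
  [0,0,0,0],
  [0,0,0,0],
], gripper=0.3)

```text
time_s: 18.13
ee_pos: [0.555, -0.2204, 0.103]
ee_rot: [52.3, 89.9, -12.7]
contact_force: [-0.9, 0.4, -0.4]
width: 0.431
```

```bash
python3 s.py; python3 -c "
from h import *
c=ctrl.grab_frame('wrist');save('w8',cv2.resize(c['frame'][20:345,60:460],None,fx=1.8,fy=1.8))"
```

```text
yaw 24.95 t 18.4333 Mz,tau6 [ 0.012 -0.   ] F [ 0.3  0.2 -0.9] pos [ 0.5549 -0.2206  0.103 ] w 0.6890994285196312
tick shift deg [(np.float64(-3.75), np.float64(0.83)), (np.float64(12.25), np.float64(0.522))]
tick shift deg [(np.float64(-4.5), np.float64(0.507)), (np.float64(12.0), np.float64(0.972))]
```

View pics/w8.png

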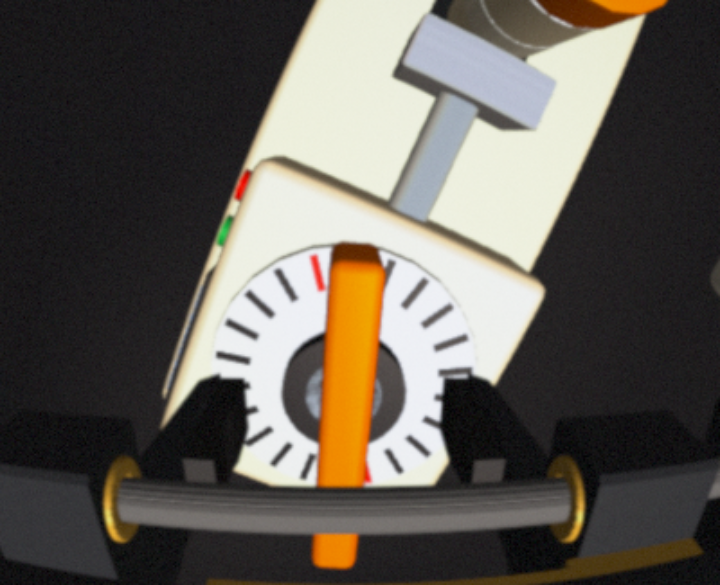

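The handle snapped about 4° further on by itself when I let go: the bar now runs from (357,250) to (335,565). The red tick that was hidden under the bar shows one tick off at (318,272), so the clutch clicked and sits at its stop. Now I retreat.

Request:
send_rows([
  [-2,0,0,0],
  [-5,0,0,0],
  [-9,0,0,0],
  [-13,0,0,0],
  [-15,0,0,0],
  [-15,0,0,0],
])

```text
time_s: 18.98
ee_pos: [0.5557, -0.2211, 0.2583]
ee_rot: [34.8, 89.3, -30.2]
contact_force: [-0.2, -1.2, 0.7]
width: 0.698
```

```bash
python3 -c "
from h import *
a=ctrl.grab_frame('scene');s=ctrl.grab_frame('side');c=ctrl.grab_frame('wrist');tq()
save('m9',np.hstack([cv2.resize(s['frame'][110:240,215:345],(400,400)),cv2.resize(c['frame'][0:330,90:420],(400,400))]))"
```

```text
pos [ 0.5542 -0.2203  0.2518] tooly yaw 24.95 x [ 0.  0. -1.] q [-33.   26.6  66.7   0.   86.8 -58. ] w 0.698
shift [14.98  0.1   0.08]
F [-0.   0.3 -0.2] M [-0.042 -0.126  0.001] tau6 0.0
```

View pics/m9.png

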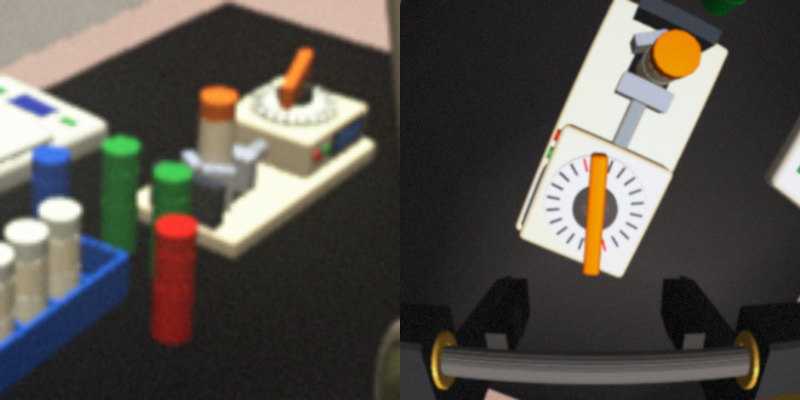

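The side view shows the vial upright at (218,120), clamped between jaw and anvil. The gripper is clear, and the other vials in view are unmoved.

```bash
python3 -c "
from workcell import ctrl
print(ctrl.close_job())"
```

```text
the job is handed in; nothing more can be done
None
```

I took the orange-lidded vial from the end cell of the rack and stood it upright in the tester. I then turned the T-handle clockwise about 60° until the clutch clicked, let go, backed off and handed the job in at about 19 s.

- **Click:** the clutch had slipped about 12° against the disc by its ticks (click at 11.5°, stop at 16.4°), and the wrist torque had fallen to about zero. On release the handle snapped on about 4° by itself to roughly one tick, so it was not driven past its stop.
- **Vial:** the last pictures show it upright between jaw and anvil, with the gripper touching nothing.
- **Other vials:** the vials and look-alikes in the last pictures stand where they were. The scoop and the far end of the rack were not in those crops, but the arm did not go near the scoop.
- **Readings that disagreed:** the cameras differed by up to 5 mm in x, so I used values in between. Single torque readings were noisy, so I relied on averages and the tick shift. The torque faded gradually over the slip rather than dropping sharply at the click.

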